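# Release the inspected pump: flip its status flag to green

### The job

The black pump has passed inspection: with the fingers, gently push the red status flag on the pump's station up and over its hinge until it lies fully down on the other side, showing green. Leave the pipe station's flag on red, and do not pick up or shift the pump, the pipe or the carton.

Things in the scene. Friction and masses are not known exactly. Their poses are not given: they have to be found in the camera images.
- pump_station: station that holds the black pump: fixed grey base plate 200 (x) by 260 (y) by 8 mm, origin at the centre of its underside on the table. Its -y half is a parts tray (inside 188 by 116 mm, centre y = -66 mm, cork floor, blue rim 20 mm high); its status flag stands on the +y half, centred at y = +65 mm, nearer the robot (local +y points roughly to the robot).
- pump_flag_hinge (a point): middle of the pump flag's level hinge pin, 85 mm above the table; axes as the station's (pin along y). Two aluminium cheeks, 22 mm in x, 6 mm thick, 36 mm to either side, rise 11 mm above it. The hinge is stiff (0.06 N m): the paddle stays wherever it is left and must be pushed all the way; 1 to 2 N near its edge moves it
- pump_flag (a joint): angle of the pump station's flag, rad: 0 = paddle level towards the station's -x side, red face (white bar) up; pi/2 = upright; pi = level towards +x, green face (white disc) up; hard stops at 0 and pi. It starts at 0 to 0.2
- pump_flag_tip (a point): middle of the free edge of the pump station's paddle, at half its thickness, 80 mm from the hinge; turns with the paddle. The paddle is a 50 g plastic plate, 56 mm wide (y), 6 mm thick; at 0 there is 74 mm of free air between it and the base plate, so a fingertip can go under the free edge
- pipe_station: the other station, the same in every way, but holding the capped pipe: fixed grey base plate 200 (x) by 260 (y) by 8 mm, origin at the centre of its underside on the table. Its -y half is a parts tray (inside 188 by 116 mm, centre y = -66 mm, cork floor, blue rim 20 mm high); its status flag stands on the +y half, centred at y = +65 mm, nearer the robot (local +y points roughly to the robot).
- pipe_flag (a joint): angle of the pipe station's flag, same meaning and build as the pump's; it starts red up
- pipe_flag_tip (a point): middle of the free edge of the pipe station's paddle
- pump: loose black electric coolant pump standing upright in its tray, about 56 mm across and 100 mm high, two white-capped ports, on one side, reaching 48 mm from its axis; origin at the centre of its underside
- pipe: loose bent aluminium pipe, about 155 by 60 by 19 mm, black rubber sleeve and a yellow cap at each end, lying in its tray; origin under its middle
- carton: loose white parts carton 70 (x) by 120 (y) by 60 mm high, on the table to the left of the stations; origin at the centre of its underside
Not all that is in view belongs to the job. There is more than one size of the carton; the one meant has the size given above.

How it is judged (in metres and radians):
On the way:
1. the fingers push the pump's flag up past half way to upright (value of joint pump_flag between 0.8 and 2.9 rad and contact force between the fingers and pump_station above 0.1 N), for 0.1 s.
At the end, for the whole second after the job is handed in: The pump station's flag lies over on its other side, green up, within 0.12 rad (7 degrees) of its stop, and is still; the pipe station's flag is still red up (below 0.35 rad); pump, pipe and carton are within 20 mm of where they started, at rest, the pump upright (value of joint pump_flag above 3.02 rad and velocity of joint pump_flag between -0.05 and 0.05 rad/s and value of joint pipe_flag below 0.35 rad and distance of each of pump, pipe, carton from where it was at the start of the episode below 0.02 m and linear speed of each of pump, pipe, carton below 0.02 m/s and angle between pump's own z axis and vertical below 0.2 rad); the robot touches nothing.
It fails at once if the pump is lifted, carried or shifted by more than 20 mm (distance of pump from where it was at the start of the episode above 0.02 m).
It fails at once if the pipe is lifted, carried or shifted by more than 20 mm (distance of pipe from where it was at the start of the episode above 0.02 m).
It fails at once if the carton is lifted, carried or shifted by more than 20 mm (distance of carton from where it was at the start of the episode above 0.02 m).
It fails at once if the pipe station's flag is moved by more than 15 mm at its edge (distance of pipe_flag_tip from where it was at the start of the episode above 0.015 m).
It fails at once if the fingers press on the pump's station or its flag with more than 40 N (not gentle) (contact force between the fingers and pump_station above 40 N).
It also fails if it takes over 38 s, if anything falls off the work surface, if the arm or the gripper's body presses on something with over 40 N, if the wrist force passes 120 N, or if a joint passes its speed limit or range.

### The arm

A 6-joint arm with a two-finger parallel gripper is mounted at the origin on the work surface. World frame = base frame: x ahead of the robot, y to its left, z up, the work surface at z = 0. Lengths are in mm, angles in rad, forces in N, time in s.
With the tool pointing down it reaches from about 275 to 875 mm from the base axis. Payload 12.5 kg.
Tool frame: the origin (TCP) lies between the finger pads; the fingertips stand 25 mm ahead of it and the grasp point (between the pads) lies 6 mm ahead of it; z points along the fingers, y is the line along which they close (so a half turn about z gives the same grasp; the last joint's range is limited). The gripper opens to 85 mm and grips with 20 to 120 N. Pads are 22 mm wide; open, the fingers measure 114 mm over their backs; the gripper's body (76 mm by 85 mm) begins 54 mm behind the grasp point. The pads swing forward as they close: fully open they stand 13 mm farther back than shut.
Start: joints at [1.227, 0.351, 1.652, -0, 1.139, -0.085], TCP at [140.725, 531.678, 256.29] pointing down, gripper open.
Joint ranges: [-2.75, 2.75], [-0.79, 2.1], [0.01, 2.65], [-1.57, 4.71], [0.07, 3.14], [-2.87, 2.87]. Speed limits (rad/s): [2.22, 2.22, 2.79, 3.14, 3.14, 3.14].

### API

Orientations are given as a unit quaternion [w, x, y, z].
In Python, from plant import bot gives the robot as it stands. Calls block until the motion is done:
- bot.reach(position, orientation): joint-space move of the TCP to a pose.
- bot.line_to(position, max_speed=150, rotation=None): straight line of the TCP; rotation=None keeps the orientation; max_speed is the mean speed in mm/s.
- bot.move_joints(angles): joint-space move.
- bot.gripper_to(opening, force=None): finger opening in mm; force is the grip in N (None keeps the last); returns when the fingers have stopped.
- bot.wait(seconds).
- bot.ik(position, orientation): joint angles nearest the present ones, or None.
- bot.capture(name): name is "side" or "top"; returns (picture, depth): 400x640x3 uint8, red, green, blue; 400x640 float32, mm along the optical axis (not along the pixel's ray), 0 where there is no reading.
- bot.calibration(name): a dict with "fx", "fy", "cx", "cy" (pixels), "origin" and "rotation" of the camera in the world. Camera axes: x right, y up, looking along -z (the intrinsics and any distortion apply to the point x, -y, -z); pixel columns grow to the right and rows downward; lengths in mm; the calibration is good to about 2 mm. A picture is of the moment at which its call begins. calibration takes no time and is no camera call.
A pose or a line that the arm cannot do raises bot.Unreachable and nothing moves.
- bot.finish_job(): hands the job in; it is judged then, once.
Readings, each from a call of its own:
- bot.read_time(): time.
- bot.read_joint_pos(): joint angles.
- bot.read_dq(): joint speeds.
- bot.read_joint_torque(): joint torques, N m.
- bot.read_tool_pos(): TCP position.
- bot.read_eef_rot(): TCP orientation.
- bot.read_ft_force(): force on the tool from outside, world axes, zero at the start.
- bot.read_moment(): the same for the moment, N m.
- bot.read_finger_gap(): finger opening in mm.
- bot.read_grip_force(): force on a finger pad.
Only numpy, scipy, OpenCV 4.12 (cv2) and the standard library are available. Lean on these libraries where they do the work, as an engineer would, in place of code of your own. Each camera call takes 0.05 s, during which the arm holds its last target. There are 200 camera calls.

## Working session

There is one attempt and no reset: what is moved stays moved. The work goes in short steps, each a Python script; the robot and the scene stay as the last script left them, time stands still between calls to the robot, and variables do not carry over. Pictures are saved under pics/ and viewed, at most 10 in all, crops included, and the job is handed in when it is done.

```bash
mkdir -p pics; ls; python3 - <<'E'
from plant import bot
import cv2,numpy as np
for n in ("top","side"):
    p,d=bot.capture(n); cv2.imwrite(f"pics/{n}0.png",p[:,:,::-1]); np.save(f"pics/{n}0.npy",d)
    c=bot.calibration(n); print(n,c)
E
```

```text
pics
top {'fx': 479.15997008586424, 'fy': 479.15997008586424, 'cx': 319.47131656438586, 'cy': 191.73427632145365, 'origin': array([ 337.00538929,  110.13972041, 1367.59854716]), 'rotation': array([ 0.7109262 ,  0.06886092, -0.05691354, -0.69756932])}
side {'fx': 413.9952010348693, 'fy': 413.9952010348693, 'cx': 325.51913110730044, 'cy': 204.07562378417234, 'origin': array([489.45475531, 916.26708905, 952.4402726 ]), 'rotation': array([-0.05672279, -0.01760009,  0.35781415,  0.93190225])}
```

View pics/top0.png

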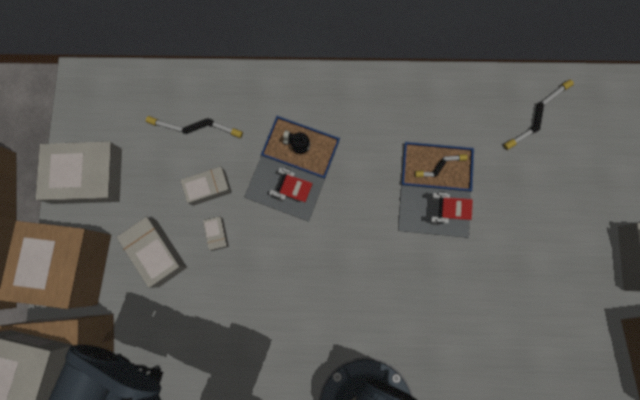

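View pics/side0.png

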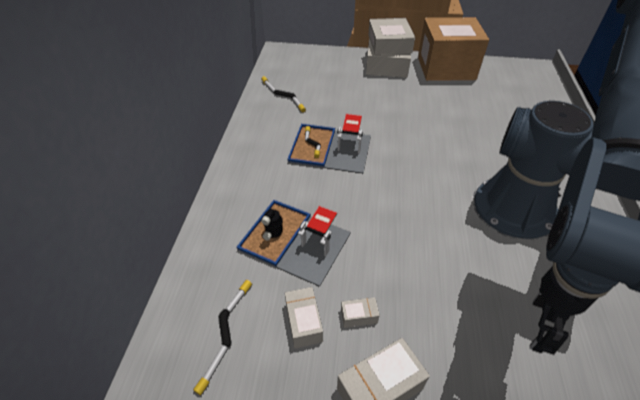

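The top view shows the pump station at the left (plate centre about (292,167)). Its red paddle is at about (295,188), with the hinge on its left side near (279,184). The pipe station is at the right (436,190). Next I'll locate the paddle and plate from both views.

```bash
cat > h.py <<'E'
import numpy as np, cv2
from scipy.spatial.transform import Rotation as R
from plant import bot
def cloud(n,d):
    """HxWx3 world points (mm) of a depth picture."""
    c=bot.calibration(n); v,u=np.mgrid[:400,:640]
    P=np.stack([(u-c["cx"])/c["fx"]*d,-(v-c["cy"])/c["fy"]*d,-d],-1)
    w,x,y,z=c["rotation"]; return P@R.from_quat([x,y,z,w]).as_matrix().T+c["origin"]
def red(p):
    h=cv2.cvtColor(p,cv2.COLOR_RGB2HSV); return ((h[...,0]<8)|(h[...,0]>172))&(h[...,1]>150)&(h[...,2]>80)
def rect(a):
    (c,s,_)=r=cv2.minAreaRect(a[:,:2].astype(np.float32)); return np.round(c),np.round(s),np.round(cv2.boxPoints(r)).tolist()
E
python3 - <<'E'
from h import *
for n,box in (("top",(240,110,345,225)),("side",(230,190,355,290))):
    p=cv2.imread(f"pics/{n}0.png")[:,:,::-1].copy(); d=np.load(f"pics/{n}0.npy"); X=cloud(n,d)
    b=np.zeros((400,640),bool); b[box[1]:box[3],box[0]:box[2]]=1
    m=red(p)&b&(X[...,2]>60); m=cv2.morphologyEx(m.astype(np.uint8),cv2.MORPH_CLOSE,np.ones((7,7)))>0
    a=X[m&(X[...,2]>60)]; k=np.linalg.lstsq(np.c_[a[:,:2]-a[:,:2].mean(0),np.ones(len(a))],a[:,2],rcond=None)[0]
    print(n,"paddle",len(a),a.mean(0).round(),"slope",k.round(3),rect(a))
    hsv=cv2.cvtColor(p,cv2.COLOR_RGB2HSV)
    bl=b&(hsv[...,0]>105)&(hsv[...,0]<125)&(hsv[...,1]>120)&(X[...,2]>0)&(X[...,2]<45)
    print(" rim",bl.sum(),rect(X[bl]),np.median(X[bl][:,2]))
    pl=b&(X[...,2]>4.5)&(X[...,2]<40); print(" plate",pl.sum(),rect(X[pl]))
    t=b&(X[...,2]>45); print(" high z max",X[t][:,2].max(), "table z",np.median(X[350:,300:330,2]) )
E
```

```text
top paddle 506 [575. 199.  94.] slope [-1.642 -0.198 94.201] (array([485., 148.]), array([294.,  82.]), [[337.0, 110.0], [377.0, 39.0], [633.0, 185.0], [592.0, 256.0]])
 rim 5 (array([664., 185.]), array([103., 223.]), [[590.0, 283.0], [637.0, 66.0], [738.0, 87.0], [691.0, 305.0]]) 20.362179563223435
 plate 4835 (array([658., 219.]), array([342., 309.]), [[484.0, 370.0], [490.0, 62.0], [832.0, 68.0], [826.0, 377.0]])
 high z max 1367.5985471614283 table z 0.6117380723380847
side paddle 448 [578. 209.  99.] slope [-0.541  1.058 98.56 ] (array([553., 539.]), array([ 72., 762.]), [[489.0, 916.0], [546.0, 157.0], [617.0, 162.0], [561.0, 922.0]])
 rim 405 (array([716., 197.]), array([204., 129.]), [[621.0, 123.0], [743.0, 79.0], [811.0, 272.0], [689.0, 315.0]]) 16.664151990750497
 plate 3613 (array([672., 268.]), array([308., 262.]), [[497.0, 166.0], [744.0, 79.0], [847.0, 370.0], [599.0, 457.0]])
 high z max 952.4402725964087 table z -2.0137477130861043
```

```bash
python3 - <<'E'
import cv2
a=cv2.imread("pics/top0.png")[105:230,235:355]; b=cv2.imread("pics/side0.png")[190:290,225:355]
cv2.imwrite("pics/crops.png",cv2.hconcat([cv2.resize(a,(400,416)),cv2.resize(b,(400,416))]))
E
```

```text
(no output)
```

View pics/crops.png

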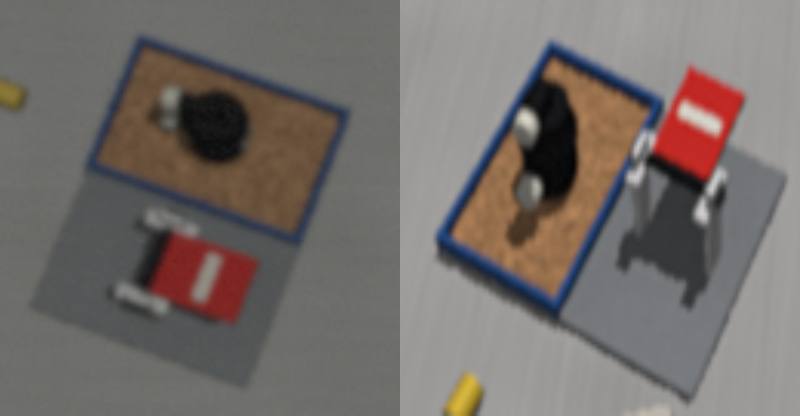

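The crops confirm it: the hinge cheeks are on the left (+y world) and the paddle's free edge is on the right. Invalid depth readings polluted the fits, so I'll filter and refit.

```bash
python3 - <<'E'
from h import *
def ray(n,uv,z):
    c=bot.calibration(n); w,x,y,q=c["rotation"]; M=R.from_quat([x,y,q,w]).as_matrix()
    r=M@np.array([(uv[0]-c["cx"])/c["fx"],-(uv[1]-c["cy"])/c["fy"],-1]); o=c["origin"]; return (o+r*(z-o[2])/r[2])[:2].round()
for n,box in (("top",(240,110,345,225)),("side",(230,190,355,290))):
    p=cv2.imread(f"pics/{n}0.png")[:,:,::-1].copy(); d=np.load(f"pics/{n}0.npy"); X=cloud(n,d)
    b=np.zeros((400,640),bool); b[box[1]:box[3],box[0]:box[2]]=1; b&=d>0
    m=red(p).astype(np.uint8); m=cv2.morphologyEx(m,cv2.MORPH_CLOSE,np.ones((7,7)))>0
    a=X[m&b&(X[...,2]>75)&(X[...,2]<125)]
    q=a-a.mean(0); _,_,V=np.linalg.svd(q,full_matrices=False)
    print(n,"paddle",len(a),a.mean(0).round(),"normal",V[2].round(3),rect(a),"z",np.percentile(a[:,2],[2,50,98]).round())
    yaw=np.radians(70.6); ex=np.array([np.cos(yaw),np.sin(yaw)]); s=a[:,:2]@ex
    for lo,hi in ((0,15),(40,60),(85,100)):
        k=(s>=np.percentile(s,lo))&(s<=np.percentile(s,hi)); print("   s",s[k].mean().round(1),"z",np.median(a[k][:,2]).round(1))
f=lambda x,y:(235+x*.3,105+y*125/416); g=lambda x,y:(225+(x-400)*.325,190+y*100/416)
print("top plate corners near robot",ray("top",f(32,305),8),ray("top",f(245,386),8),"rim",ray("top",f(140,40),28),ray("top",f(348,110),28))
print("side", ray("side",g(690,396),8),ray("side",g(786,180),8),"rim",ray("side",g(438,240),28),ray("side",g(552,45),28))
print("cheek tops top",ray("top",f(168,221),96),ray("top",f(140,298),96),"side",ray("side",g(641,158),96),ray("side",g(709,196),96))
E
```

```text
top paddle 505 [576. 199.  92.] normal [-0.036 -0.082 -0.996] (array([576., 200.]), array([73., 54.]), [[538.0, 174.0], [589.0, 156.0], [614.0, 225.0], [563.0, 243.0]]) z [85. 92. 98.]
   s 348.7 z 94.4
   s 379.0 z 91.9
   s 410.7 z 88.7
side paddle 443 [579. 201.  89.] normal [-0.034 -0.065 -0.997] (array([580., 202.]), array([78., 56.]), [[541.0, 173.0], [595.0, 156.0], [618.0, 230.0], [565.0, 247.0]]) z [84. 89. 94.]
   s 349.8 z 91.1
   s 382.8 z 89.4
   s 413.7 z 86.8
top plate corners near robot [563. 351.] [496. 165.] rim [798. 264.] [737.  81.]
side [565. 356.] [498. 175.] rim [801. 279.] [736.  96.]
cheek tops top [620. 228.] [556. 248.] side [622. 242.] [561. 265.]
```

```bash
cat >> h.py <<'E'
yaw=np.radians(70.3); ex=np.array([np.cos(yaw),np.sin(yaw),0]); ey=np.array([-ex[1],ex[0],0]); ez=np.array([0,0,1.])
H=np.array([591,241,85.]); al=np.radians(30)
a=-ey*np.cos(al)-ez*np.sin(al)              # tool axis: away from the robot, 30 deg down
def quat(k):
    y=[ex,-ex,np.cross(a,ex),-np.cross(a,ex)][k]; q=R.from_matrix(np.c_[np.cross(y,a),y,a]).as_quat(); return q[[3,0,1,2]]
def tcp(th,gap=0,r=66,vt=-5,hw=14):
    """TCP that puts the closed fingers `gap` mm off the paddle's back at flag angle th."""
    u=-np.cos(th)*ex+np.sin(th)*ez; n=np.sin(th)*ex+np.cos(th)*ez
    L=np.array([0,(28-vt)/np.cos(al)])      # finger stretch along the paddle: tip .. near edge
    offn=max(-L*(a@n)); radial=np.mean(-L*(a@u))
    tip=H+u*(r-radial)+ey*vt-n*(3+hw+gap+offn)
    tip+=ey*(vt-(tip-H)@ey); return tip-25*a
E
python3 - <<'E'
from h import *
for k in range(4):
    q=quat(k); print(k)
    for P in (tcp(.1,14)-120*a+100*ez,tcp(.1,14)-120*a,tcp(.1,14),tcp(.8),tcp(1.57),tcp(2.4),tcp(3.14,-4)):
        j=bot.ik(P,q); print("  ",P.round(),None if j is None else np.round(j,2))
E
```

```text
0
   [454. 216. 214.] [0.72 0.35 2.19 4.63 0.86 0.85]
   [454. 216. 114.] [0.72 0.6  2.2  4.41 0.91 1.2 ]
   [552. 181.  54.] [0.51 0.78 2.06 4.16 0.87 1.28]
   [554. 187. 119.] [0.52 0.63 2.07 4.29 0.8  1.1 ]
   [570. 231. 154.] [0.58 0.59 1.97 4.48 0.79 0.91]
   [586. 277. 150.] [0.64 0.65 1.86 4.59 0.81 0.83]
   [598. 309. 111.] [0.67 0.76 1.78 4.59 0.83 0.86]
1
   [454. 216. 214.] [ 0.72  0.35  2.19  4.63  0.86 -2.29]
   [454. 216. 114.] [ 0.72  0.6   2.2   4.41  0.91 -1.95]
   [552. 181.  54.] [ 0.51  0.78  2.06  4.16  0.87 -1.87]
   [554. 187. 119.] [ 0.52  0.63  2.07  4.29  0.8  -2.04]
   [570. 231. 154.] [ 0.58  0.59  1.97  4.48  0.79 -2.23]
   [586. 277. 150.] [ 0.64  0.65  1.86  4.59  0.81 -2.32]
   [598. 309. 111.] [ 0.67  0.76  1.78  4.59  0.83 -2.28]
2
   [454. 216. 214.] [0.72 0.35 2.19 4.63 0.86 2.42]
   [454. 216. 114.] [0.72 0.6  2.2  4.41 0.91 2.77]
   [552. 181.  54.] [0.51 0.78 2.06 4.16 0.87 2.85]
   [554. 187. 119.] [0.52 0.63 2.07 4.29 0.8  2.67]
   [570. 231. 154.] [0.58 0.59 1.97 4.48 0.79 2.48]
   [586. 277. 150.] [0.64 0.65 1.86 4.59 0.81 2.4 ]
   [598. 309. 111.] [0.67 0.76 1.78 4.59 0.83 2.43]
3
   [454. 216. 214.] [ 0.72  0.35  2.19  4.63  0.86 -0.72]
   [454. 216. 114.] [ 0.72  0.6   2.2   4.41  0.91 -0.38]
   [552. 181.  54.] [ 0.51  0.78  2.06  4.16  0.87 -0.29]
   [554. 187. 119.] [ 0.52  0.63  2.07  4.29  0.8  -0.47]
   [570. 231. 154.] [ 0.58  0.59  1.97  4.48  0.79 -0.66]
   [586. 277. 150.] [ 0.64  0.65  1.86  4.59  0.81 -0.75]
   [598. 309. 111.] [ 0.67  0.76  1.78  4.59  0.83 -0.71]
```

```bash
python3 - <<'E'
from h import *
bot.gripper_to(0); q=quat(0); P=tcp(.1,14)
bot.move_joints([1.0,0.1,2.1,4.6,0.86,0.85])
bot.reach(P-120*a+100*ez,q); bot.line_to(P-120*a); bot.wait(.2)
print(bot.read_time(),bot.read_tool_pos(),bot.read_ft_force())
bot.line_to(P,100); bot.wait(.2); print(bot.read_time(),bot.read_tool_pos(),bot.read_ft_force(),bot.read_finger_gap())
for n in ("top","side"):
    p,d=bot.capture(n); cv2.imwrite(f"pics/{n}1.png",p[:,:,::-1])
a1=cv2.imread("pics/top1.png")[105:305,195:395]; b=cv2.imread("pics/side1.png")[150:310,215:415]
cv2.imwrite("pics/c1.png",cv2.hconcat([cv2.resize(a1,(400,400)),cv2.resize(b,(400,400))]))
E
```

```text
6.6083 [454.21336631 216.29165149 115.1705958 ] [-1.31305439 -0.05218671  0.4241121 ]
8.1583 [551.68040074 181.21849759  54.50643324] [0.56735237 0.3634954  0.1704522 ] -0.06981002534015117
```

View pics/c1.png

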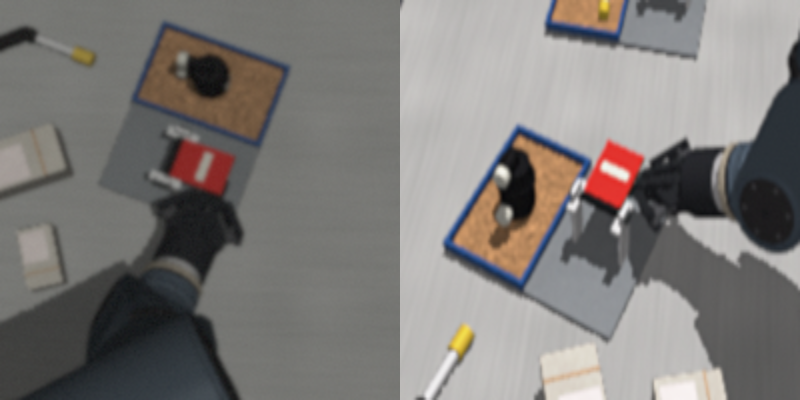

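The fingertips are under the free edge, near crop pixel (205,195) at the paddle's near side. No contact yet, and the pump is untouched. Now the arc, with a force guard.

```bash
python3 - <<'E'
from h import *
f0=bot.read_ft_force()
for th in np.r_[.1,np.linspace(.25,3.05,15)]:
    bot.line_to(tcp(th),70); f=bot.read_ft_force()-f0
    print(round(th,2),bot.read_time(),f.round(1))
    if np.linalg.norm(f)>15: print("STOP"); break
for n in ("top","side"):
    p,d=bot.capture(n); cv2.imwrite(f"pics/{n}2.png",p[:,:,::-1])
a1=cv2.imread("pics/top2.png")[105:305,195:395]; b=cv2.imread("pics/side2.png")[150:310,215:415]
cv2.imwrite("pics/c2.png",cv2.hconcat([cv2.resize(a1,(400,400)),cv2.resize(b,(400,400))]))
E
```

```text
0.1 8.6083 [1.1 0.1 0.4]
0.25 8.9167 [0.4 0.5 0.5]
0.45 9.275 [0.4 0.2 1.3]
0.65 9.6417 [0.3 0.1 0.8]
0.85 10.0083 [ 0.5 -0.2  0.9]
1.05 10.375 [-0.3  0.1  0.3]
1.25 10.75 [-0.9  0.6  0.6]
1.45 11.125 [0.1 1.  0.5]
1.65 11.475 [0.6 1.4 0.6]
1.85 11.7917 [ 0.5 -0.1  0.9]
2.05 12.1167 [ 0.1 -0.2  1. ]
2.25 12.4417 [-0.3  0.4  0.5]
2.45 12.775 [-0.2 -0.3  0.6]
2.65 13.1083 [ 0.7 -0.4  0.2]
2.85 13.45 [ 0.9 -0.3  0.3]
3.05 13.8 [0.6 0.3 0.8]
```

View pics/c2.png

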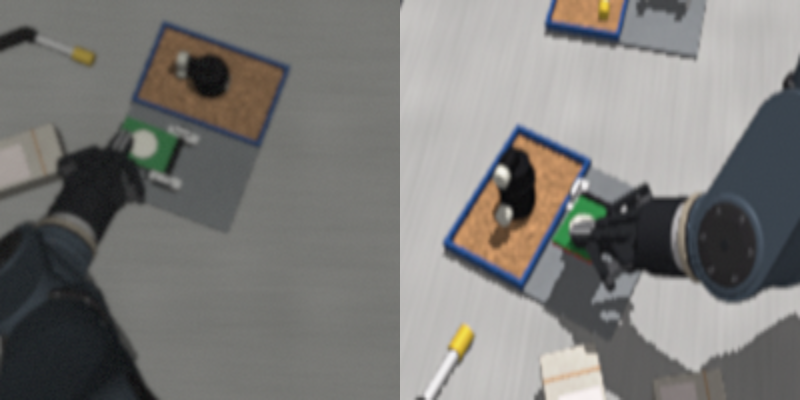

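The flag has gone over and shows green (top crop (148,143)). I'll press it down to its stop in small steps, watching the force.

```bash
python3 - <<'E'
from h import *
P=tcp(3.14); bot.line_to(P,50); bot.wait(.2)
F=lambda: np.mean([bot.read_ft_force()[2] for _ in range(5)])
for i in range(16):
    bot.line_to(P-ez*i,20); bot.wait(.1); f=F(); print(i,bot.read_tool_pos().round(1)[2],round(f,1))
    if f>6: break
bot.line_to(bot.read_tool_pos()+60*ez,80); bot.line_to(bot.read_tool_pos()-130*a,150); bot.wait(.2)
print(bot.read_time())
for n in ("top","side"):
    p,d=bot.capture(n); cv2.imwrite(f"pics/{n}3.png",p[:,:,::-1])
    X=cloud(n,d); h=cv2.cvtColor(p,cv2.COLOR_RGB2HSV); m=(h[...,0]>50)&(h[...,0]<85)&(h[...,1]>120)&(d>0)&(X[...,2]>60)&(X[...,2]<120)
    A=X[m]; 
    if len(A)>30:
        s=(A-H)@ex; k=np.polyfit(s,A[:,2],1); print(n,len(A),"slope along s",k.round(3),"s",s.min().round(),s.max().round())
a1=cv2.imread("pics/top3.png")[105:305,195:395]; b=cv2.imread("pics/side3.png")[150:310,215:415]
cv2.imwrite("pics/c3.png",cv2.hconcat([cv2.resize(a1,(400,400)),cv2.resize(b,(400,400))]))
E
```

```text
0 114.6 -1.1
1 113.6 -0.1
2 112.5 0.6
3 111.6 -0.7
4 110.5 -0.3
5 109.6 0.0
6 108.6 0.9
7 108.2 4.2
8 107.9 10.4Traceback (most recent call last):
  File "<stdin>", line 7, in <module>
plant.Unreachable: the arm cannot follow that straight line within its joint ranges
```

```bash
python3 - <<'E'
from h import *
print(bot.read_tool_pos())
p0=bot.read_tool_pos()
for dz in (30,15,8):
    try: bot.line_to([*p0[:2],107+dz],60); break
    except bot.Unreachable: pass
j=np.array(bot.read_joint_pos()); print(bot.read_tool_pos(),j.round(2)); j[1]-=.45; bot.move_joints(j); bot.wait(.2)
print(bot.read_time(),bot.read_tool_pos())
for n in ("top","side"):
    p,d=bot.capture(n); cv2.imwrite(f"pics/{n}3.png",p[:,:,::-1])
    X=cloud(n,d); h=cv2.cvtColor(p,cv2.COLOR_RGB2HSV); m=(h[...,0]>50)&(h[...,0]<85)&(h[...,1]>120)&(d>0)&(X[...,2]>60)&(X[...,2]<120)
    A=X[m]; 
    if len(A)>30:
        s=(A-H)@ex; k=np.polyfit(s,A[:,2],1); print(n,len(A),"slope along s",k.round(3),"s",s.min().round(),s.max().round())
a1=cv2.imread("pics/top3.png")[105:305,195:395]; b=cv2.imread("pics/side3.png")[150:310,215:415]
cv2.imwrite("pics/c3.png",cv2.hconcat([cv2.resize(a1,(400,400)),cv2.resize(b,(400,400))]))
E
```

```text
[597.6650527  308.63729375 167.3228394 ]
[597.72304148 308.63799313 136.91742371] [0.67 0.71 1.78 4.63 0.83 0.8 ]
20.4583 [587.91216816 300.82361898 434.78537156]
top 187 slope along s [-1.0000e-02  8.8251e+01] s 2.0 74.0
side 309 slope along s [-7.0000e-03  8.5959e+01] s 1.0 79.0
```

View pics/c3.png

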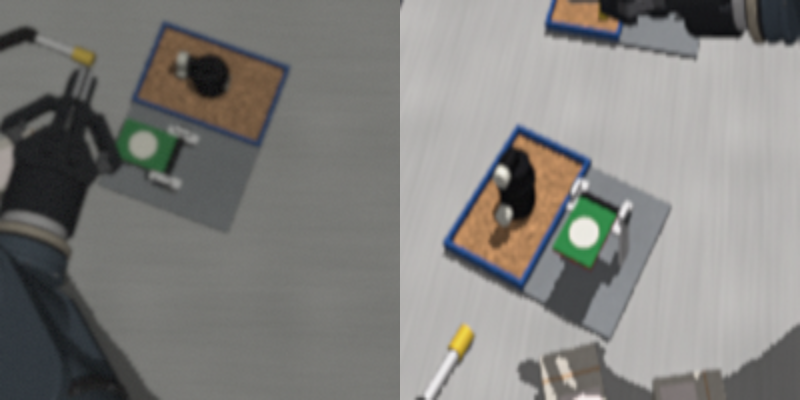

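The flag lies level with green up (tilt at most 0.01 rad in both views). The pump hasn't moved, and the arm is well clear at z = 435 mm.

```bash
python3 -c "
from plant import bot
print(bot.finish_job())"
```

```text
the job is handed in; nothing more can be done
None
```

The pump station's flag is pushed over to its stop and shows green, the pump looks unmoved and I saw no contact with the carton, pipe or pipe flag (not measured), and the job is handed in; no verdict was returned.

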